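Return the measured workpieces to their batch trays

ROBOT

A 7-joint arm with a two-finger parallel gripper is mounted at the origin on the work surface. World frame = base frame: x ahead of the robot, y to its left, z up, the work surface at z = 0. Lengths are in m, angles in rad, forces in N, time in s.
With the tool pointing down it reaches from about 0.4 to 0.85 m from the base axis. Payload 4.5 kg.
Tool frame: the origin (TCP) lies on the mounting face of the last link; the fingertips stand 173 mm ahead of it and the grasp point (between the pads) lies 155 mm ahead of it; z points along the fingers, y is the line along which they close (so a half turn about z gives the same grasp; the last joint's range is limited). The gripper opens to 85 mm and grips with 20 to 120 N. Pads are 22 mm wide; open, the fingers measure 114 mm over their backs; the gripper's body (76 mm by 85 mm) begins 54 mm behind the grasp point. The pads swing forward as they close: fully open they stand 13 mm farther back than shut.
Start: joints at [1.298, 0.689, -0.195, 1.565, 0.157, 0.902, -0.215], TCP at [0.189, -0.596, 0.405] pointing down, gripper open.
Joint ranges: [-3.01, 3.01], [-0.46, 2.08], [-1.47, 1.51], [0.13, 2.56], [-1, 4.14], [0.04, 2.09], [-2.66, 2.66]. Speed limits (rad/s): [2.57, 2.57, 3.14, 3.14, 3.14, 3.14, 3.14].

INTERFACE

Orientations are given as a unit quaternion [x, y, z, w].
In Python, from plant import ctrl gives the robot as it stands.
- The arm moves only by the tool send_rows, never from a script. Its argument "series" is a list of rows, each a list of 3 entries, a list of its own where there are three numbers: the shift along the tool's x, y, z in mm, then the turn about the tool's z in rad, then the gripper command: -1 is fully open, 1 is shut, values between are in proportion. In form: [[[dx, dy, dz], yaw, jaw], ...]. A call has 1 to 12 rows; each row shifts and turns the commanded pose from where the row before left it, along the tool's axes as they then stand; what a row does not reach is not made up. A row lasts 1/12 s, in which the tool goes at most 41.7 mm and 7.16 degrees, less where a joint would pass 70% of its speed; a pose out of reach is approached as far as the arm can. A call is refused whole if a number of a shift passes 41.7 or a number of a turn 0.125, either way. A call with a gripper value outside its range is refused whole. The fingers move at their own pace and stop on an object; "newtons" is the grip in N (left out, the last holds). Time passes only in rows, so rows that do not move let the fingers close. It gives the time, the measured TCP pose, the force, the opening and the grip force at its end, in the units of the state.
- ctrl.read_state(): the state, without advancing time (a new reading comes with each control period).
- ctrl.capture(name): name is "scene" or "top" or "wrist"; returns a dict with "pixels" (384x512x3 uint8, blue, green, red), "K" (3x3 intrinsics, pixels), "R" (3x3) and "t" (3): a world point X has camera coordinates R X + t. Camera axes: x right, y down, z forward; pixel columns grow to the right and rows downward; lengths in m; the calibration is good to about 2 mm. A picture is of the moment at which its call begins. There is no depth.
- ctrl.close_job(): hands the job in; it is judged then, once.
The state is a dict: "t": time; "qpos": joint angles; "qvel": joint speeds; "joint_efforts": joint torques, N m; "tcp_pos": TCP position; "tool_rot": TCP orientation; "force": force on the tool from outside, world axes, zero at the start; "ft_torque": the same for the moment, N m; "opening": finger opening in m; "finger_force": force on a finger pad.
Only numpy, scipy, OpenCV 4.12 (cv2) and the standard library are available. Lean on these libraries where they do the work, as an engineer would, in place of code of your own. Each camera call takes 0.05 s, during which the arm holds its last target. There are 200 camera calls.

TASK

The four workpieces on the glass plate have been measured: put each one back into the empty compartment of the batch tray that holds the others of its kind, set down gently, standing the same way up as it does now, flat on the tray's floor. Leave the two gauges, the setting ring and the gauge block, where they stand on the glass.

Things in the scene. Friction and masses are not known exactly. Their poses are not given: they have to be found in the camera images.
- ring: Turned steel ring, open through the middle: outer diameter 44, bore 34, height 28 mm, two shallow grooves round the outside. It stands on the glass plate, whose top is 24 mm above the bench. Origin: centre of its underside; z up.
- flange: Square-flanged steel bush: a plate 44 x 44 x 9 mm below and on it a round hub of 26 mm diameter with a 15 mm bore, 36 mm high in all. The plate's sides are parallel to its x and y axes. It stands on the glass plate, whose top is 24 mm above the bench. Origin: centre of its underside; z up.
- pin: Stepped steel pin, standing on its thick end: 34 mm diameter for the lower 18 mm, 22 mm diameter above that, 48 mm high in all. It stands on the glass plate, whose top is 24 mm above the bench. Origin: centre of its underside; z up.
- block: Steel saddle block, 48 mm long (its x axis), 24 mm wide (its y axis), 30 mm high, with a groove 18 mm wide and 14 mm deep across the middle of its top. It stands on the glass plate, whose top is 24 mm above the bench. Origin: centre of its underside; z up.
- setting_ring: Gauge that stays: dark steel setting ring, a thick disc with a knurled edge, 42 mm outer diameter, 13 mm bore, 14 mm high. It stands on the glass plate, whose top is 24 mm above the bench. Origin: centre of its underside; z up.
- gauge_block: Gauge that stays: small dark steel gauge block, 35 x 9 mm, 20 mm high. It stands on the glass plate, whose top is 24 mm above the bench. Origin: centre of its underside; z up.
- tray_ring: Fixed dark grey tray with two rings; its empty compartment is the far one, x = +65 mm. 198 x 76 mm; three compartments in a row along its x axis (away from the robot), each 62 x 70 mm inside, centres at x = -65, 0, +65 mm. Floor 3 mm, walls 10 mm, dividers 9 mm above the bench. Origin: centre of the underside, on the bench; z up.
- tray_flange: Fixed dark grey tray with two square-flanged bushes; its empty compartment is the middle one, x = 0. 198 x 76 mm; three compartments in a row along its x axis (away from the robot), each 62 x 70 mm inside, centres at x = -65, 0, +65 mm. Floor 3 mm, walls 10 mm, dividers 9 mm above the bench. Origin: centre of the underside, on the bench; z up.
- tray_pin: Fixed dark grey tray with two stepped pins; its empty compartment is the near one, x = -65 mm. 198 x 76 mm; three compartments in a row along its x axis (away from the robot), each 62 x 70 mm inside, centres at x = -65, 0, +65 mm. Floor 3 mm, walls 10 mm, dividers 9 mm above the bench. Origin: centre of the underside, on the bench; z up.
- tray_block: Fixed dark grey tray with two saddle blocks; its empty compartment is the middle one, x = 0. 198 x 76 mm; three compartments in a row along its x axis (away from the robot), each 62 x 70 mm inside, centres at x = -65, 0, +65 mm. Floor 3 mm, walls 10 mm, dividers 9 mm above the bench. Origin: centre of the underside, on the bench; z up.
Things that resemble listed ones, but are neither listed nor needed, are in the scene too. Leave any blue look-alike of the pin alone.

How it is judged:
At the end, for the whole second after the job is handed in: Each workpiece stands at rest, same way up (within 0.08 rad), flat (3 mm) on the floor of the empty compartment of its own kind's tray, centre within 20 mm of the compartment's along the row, 24 mm across; both gauges upright within 15 mm of their start (x of ring in the frame of tray_ring between 0.045 and 0.085 m and y of ring in the frame of tray_ring between -0.024 and 0.024 m and z of ring in the frame of tray_ring between 0 and 0.006 m and angle between each of ring, flange, pin, block, setting_ring, gauge_block's own z axis and vertical below 0.08 rad and linear speed of each of ring, flange, pin, block below 0.02 m/s and x of flange in the frame of tray_flange between -0.02 and 0.02 m and y of flange in the frame of tray_flange between -0.024 and 0.024 m and z of flange in the frame of tray_flange between 0 and 0.006 m and x of pin in the frame of tray_pin between -0.085 and -0.045 m and y of pin in the frame of tray_pin between -0.024 and 0.024 m and z of pin in the frame of tray_pin between 0 and 0.006 m and x of block in the frame of tray_block between -0.02 and 0.02 m and y of block in the frame of tray_block between -0.024 and 0.024 m and z of block in the frame of tray_block between 0 and 0.006 m and distance of each of setting_ring, gauge_block from where it was at the start of the episode below 0.015 m); the robot touches nothing.
It fails at once if a workpiece is dropped or let fall over: falling freely faster than 0.6 m/s (a drop of about 2 cm) ((linear speed of ring above 0.6 m/s and contact force between the fingers and ring below 0.05 N) or (linear speed of flange above 0.6 m/s and contact force between the fingers and flange below 0.05 N) or (linear speed of pin above 0.6 m/s and contact force between the fingers and pin below 0.05 N) or (linear speed of block above 0.6 m/s and contact force between the fingers and block below 0.05 N)).
It fails at once if the setting ring or the gauge block is moved more than 15 mm from its place (distance of any of setting_ring, gauge_block from where it was at the start of the episode above 0.015 m).
It also fails if it takes over 90 s, if anything falls off the work surface, if the arm or the gripper's body presses on something with over 40 N, if the wrist force passes 120 N, or if a joint passes its speed limit or range.

## Working session

There is one attempt and no reset: what is moved stays moved. The work goes in short steps, Python scripts to look and compute and a tool call to move; the robot and the scene stay as the last step left them, time stands still between calls to the robot, and variables do not carry over. Pictures are saved under pics/ and viewed, at most 14 in all, crops included, and the job is handed in when it is done.

Besides the shell and the picture viewer there is one more tool, called after "Emit:" by a JSON object that holds its "op" and its "data". send_rows: Moves the arm, as the interface text tells. Its arguments: {"type":"object","properties":{"series":{"type":"array","items":{"type":"array"}},"newtons":{"type":"number"}},"required":["series"]}

```bash
mkdir -p pics; ls; python3 - <<'E'
from plant import ctrl
import cv2
for n in ("scene","top"):
    c=ctrl.capture(n); cv2.imwrite(f"pics/{n}0.png",cv2.resize(c["pixels"],(800,600),interpolation=cv2.INTER_CUBIC)); print(n,c["K"].round(1).tolist(),c["R"].round(3).tolist(),c["t"].round(3).tolist())
s=ctrl.read_state(); print(s)
E
```

```text
pics
scene [[488.4, 0.0, 252.3], [0.0, 488.4, 189.4], [0.0, 0.0, 1.0]] [[0.269, 0.963, -0.006], [0.567, -0.163, -0.807], [-0.778, 0.214, -0.59]] [-0.145, -0.261, 1.527]
top [[496.1, 0.0, 252.3], [0.0, 496.1, 196.9], [0.0, 0.0, 1.0]] [[0.021, -1.0, -0.014], [-0.992, -0.02, -0.122], [0.122, 0.016, -0.992]] [0.01, 0.504, 1.223]
{'t': 0.1, 'qpos': array([ 1.29778807,  0.68989784, -0.19450685,  1.56624878,  0.15731526,
        0.90249193, -0.21511792]), 'qvel': array([-0.00076022, -0.00267532, -0.00176842, -0.00221186,  0.00088605,
        0.00112197, -0.00059023]), 'joint_efforts': array([-3.07774491e-03, -5.40596974e+01, -1.27156243e+00, -1.58984560e+01,
        9.32914554e-03,  4.41306984e-03, -8.27259925e-06]), 'tcp_pos': array([ 0.18864124, -0.59554013,  0.40396276]), 'tool_rot': array([ 9.88251819e-01,  1.52832124e-01, -1.95424306e-04, -8.03792091e-04]), 'force': array([-0.68107951, -0.15057337,  0.39686275]), 'ft_torque': array([-0.00589502, -0.00631857, -0.0286538 ]), 'finger_force': 0.0, 'opening': 0.08555452596190381}
```

View pics/scene0.png

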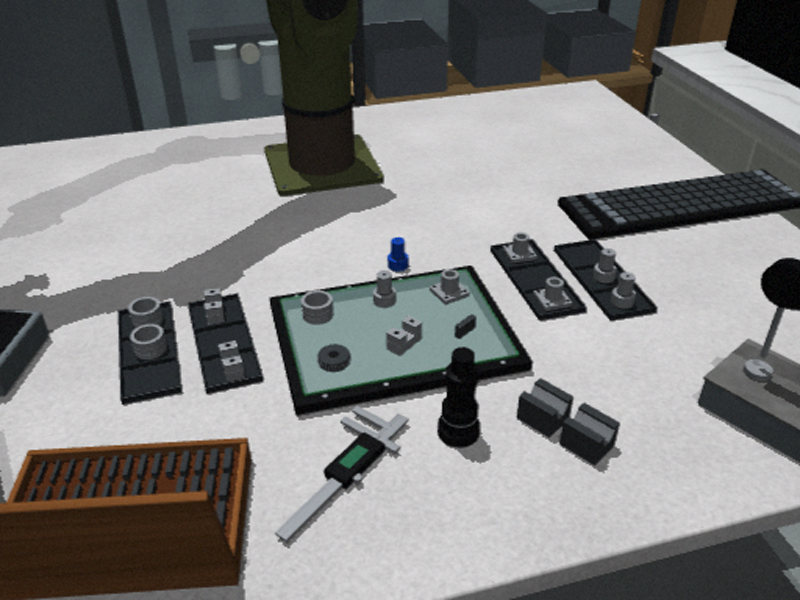

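View pics/top0.png

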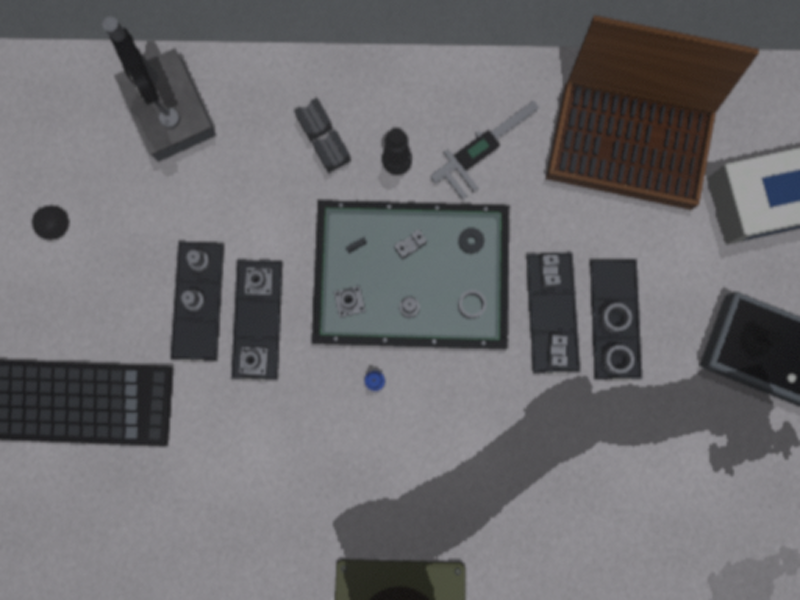

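Scene: the tray pairs stand left (px 120–260) and right (px 490–655) of the glass plate. Top view: pins at 197,280, flanges at 258,320, blocks at 553,312 and rings at 615,318. On the glass: ring 472,304, pin 409,304, flange 347,298, block 410,244, setting ring 471,240 and gauge 356,244. The blue look-alike is at 374,378.

```bash
cat > h.py <<'E'
import numpy as np, cv2
from plant import ctrl
def ray(c,uv):
    d=c["R"].T@np.linalg.inv(c["K"])@np.array([uv[0],uv[1],1.]); return -c["R"].T@c["t"],d/np.linalg.norm(d)
def plane(c,uv,z):
    o,d=ray(c,uv); return o+d*(z-o[2])/d[2]
def tri(c1,p1,c2,p2):
    A=np.zeros((3,3));b=np.zeros(3)
    for c,p in((c1,p1),(c2,p2)):
        o,d=ray(c,p);M=np.eye(3)-np.outer(d,d);A+=M;b+=M@o
    return np.linalg.solve(A,b)
E
python3 - <<'E'
from h import *
S=ctrl.capture("scene");T=ctrl.capture("top")
P={"ring":((317,297),(472,304)),"flange":((451,273),(347,298)),"pin":((384,275),(409,304)),"block":((404,328),(410,244)),"setring":((334,352),(471,240)),"gauge":((465,322),(356,244)),"blue":((398,242),(374,378))}
for k,(a,b) in P.items(): print(k,tri(S,np.array(a)*.64,T,np.array(b)*.64).round(3))
g=cv2.cvtColor(T["pixels"],cv2.COLOR_BGR2GRAY)
m=(g<75).astype(np.uint8); m=cv2.morphologyEx(m,cv2.MORPH_CLOSE,np.ones((9,9)))
cs,_=cv2.findContours(m,cv2.RETR_EXTERNAL,cv2.CHAIN_APPROX_NONE)
for q in cs:
    (x,y),(w,h),a=cv2.minAreaRect(q)
    if 1200<w*h<3500 :
        B=cv2.boxPoints(((x,y),(w,h),a)); X=np.array([plane(T,p,.01) for p in B]); 
        e=X[1]-X[0];f=X[2]-X[1]; L=e if np.linalg.norm(e)>np.linalg.norm(f) else f
        print((x,y),w,h,X.mean(0).round(4),np.linalg.norm(e).round(3),np.linalg.norm(f).round(3),"yaw",np.degrees(np.arctan(L[1]/L[0])).round(1))
E
```

```text
ring [ 0.509 -0.104  0.054]
flange [0.513 0.094 0.06 ]
pin [ 0.505 -0.004  0.07 ]
block [ 0.605 -0.004  0.05 ]
setring [ 0.615 -0.103  0.039]
gauge [0.605 0.083 0.041]
blue [0.389 0.049 0.046]
(255.5, 370.0) 26.0 81.0 [0.0764 0.0034 0.01  ] 0.2 0.062 yaw -88.6
(393.3528747558594, 203.61509704589844) 76.49295043945312 30.10199737548828 [ 0.4967 -0.3405  0.01  ] 0.078 0.197 yaw 1.5
(164.1066131591797, 204.04811096191406) 28.885753631591797 75.32015228271484 [0.4838 0.247  0.01  ] 0.195 0.075 yaw 0.2
(353.2278137207031, 199.7589111328125) 76.25401306152344 29.82406234741211 [ 0.5046 -0.2382  0.01  ] 0.077 0.196 yaw 3.0
```

Emit:
{"op": "send_rows", "data": {"series": [[[0,0,0],0.102,-1],[[0,0,0],0.102,-1],[[0,0,0],0.103,-1],[[28,-28,0],0,-1],[[28,-28,0],0,-1],[[28,-28,0],0,-1],[[28,-28,0],0,-1],[[28,-28,0],0,-1],[[28,-28,0],0,-1],[[28,-28,0],0,-1],[[28,-28,0],0,-1],[[28,-28,0],0,-1]]}}

```text
t: 1.2
tcp_pos: [0.4419, -0.3422, 0.4047]
tool_rot: [1.0, -0.0, -0.0, 0.0]
force: [-0.4, 0.4, 0.0]
opening: 0.0857
finger_force: 0.0
```

Emit:
{"op": "send_rows", "data": {"series": [[[25,-25,0],0,-1],[[25,-25,0],0,-1],[[0,0,0],0,-1],[[0,0,0],0,-1]]}}

```text
t: 1.53
tcp_pos: [0.4927, -0.2912, 0.4045]
tool_rot: [1.0, 0.003, 0.0, -0.001]
force: [-0.6, -0.2, -0.4]
opening: 0.0853
finger_force: 0.0
```

```bash
python3 - <<'E'
from h import *
import pickle
c=ctrl.capture("wrist"); pickle.dump(c,open("w1.pkl","wb")); cv2.imwrite("pics/w1.png",cv2.resize(c["pixels"],(800,600)))
s=ctrl.read_state(); print(s["t"],s["tcp_pos"],s["tool_rot"],c["K"],c["R"].round(3), -c["R"].T@c["t"])
E
```

```text
1.5833 [ 0.49107793 -0.29333076  0.40446735] [ 9.99999578e-01  8.46905509e-04 -3.49056010e-04  6.27438555e-05] [[317.60478565   0.         256.11982433]
 [  0.         317.60478565 191.35065594]
 [  0.           0.           1.        ]] [[ 0.005 -1.    -0.   ]
 [-0.95  -0.005  0.313]
 [-0.313 -0.001 -0.95 ]] [ 0.57255286 -0.2912068   0.37310636]
```

View pics/w1.png

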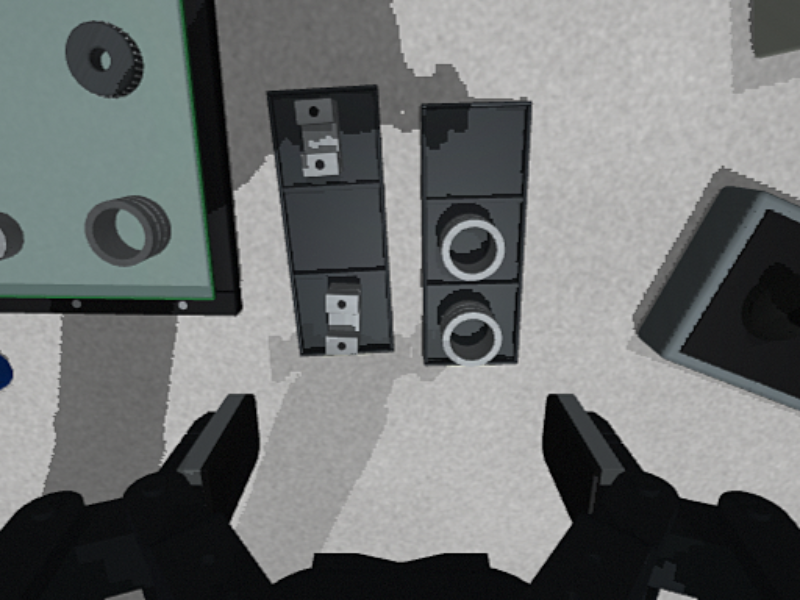

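Wrist view: tray_block's rim corners are (267,92),(377,86),(393,351),(301,355), with the empty compartment around (336,228). tray_ring's are (421,104),(531,101),(517,363),(425,364), empty at the far end around (474,150). Next I go over the plate, then the left trays.

Emit:
{"op": "send_rows", "data": {"series": [[[1,-29,0],0,-1],[[1,-29,0],0,-1],[[1,-29,0],0,-1],[[1,-29,0],0,-1],[[1,-29,0],0,-1],[[1,-29,0],0,-1],[[1,-29,0],0,-1],[[1,-29,0],0,-1],[[1,-29,0],0,-1],[[1,-29,0],0,-1],[[0,0,0],0,-1],[[0,0,0],0,-1]]}}

```text
t: 2.58
tcp_pos: [0.5007, -0.0038, 0.4047]
tool_rot: [1.0, 0.001, -0.0, 0.0]
force: [-1.0, -0.5, 0.3]
opening: 0.0853
finger_force: 0.0
```

```bash
python3 - <<'E'
from h import *
import pickle
c=ctrl.capture("wrist"); pickle.dump(c,open("w2.pkl","wb")); cv2.imwrite("pics/w2.png",cv2.resize(c["pixels"],(800,600)))
s=ctrl.read_state(); print(s["t"],s["tcp_pos"])
E
```

```text
2.6333 [ 0.50060371 -0.00531583  0.40471156]
```

View pics/w2.png

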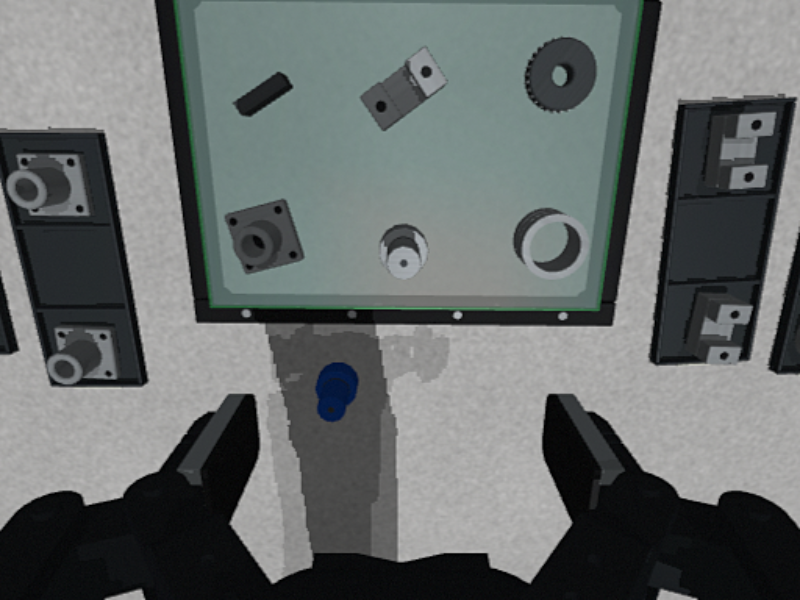

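Emit:
{"op": "send_rows", "data": {"series": [[[0,-29,0],0,-1],[[0,-29,0],0,-1],[[0,-29,0],0,-1],[[0,-29,0],0,-1],[[0,-29,0],0,-1],[[0,-29,0],0,-1],[[0,-29,0],0,-1],[[0,0,0],0,-1],[[0,0,0],0,-1]]}}

```text
t: 3.38
tcp_pos: [0.5014, 0.1986, 0.4045]
tool_rot: [1.0, -0.0, 0.0, 0.0]
force: [0.3, -1.0, -0.1]
opening: 0.0854
finger_force: 0.0
```

```bash
python3 - <<'E'
from h import *
import pickle
c=ctrl.capture("wrist"); pickle.dump(c,open("w3.pkl","wb")); cv2.imwrite("pics/w3.png",cv2.resize(c["pixels"],(800,600)))
s=ctrl.read_state(); print(s["t"],s["tcp_pos"])
E
```

```text
3.4333 [0.50149719 0.19702387 0.40453591]
```

View pics/w3.png

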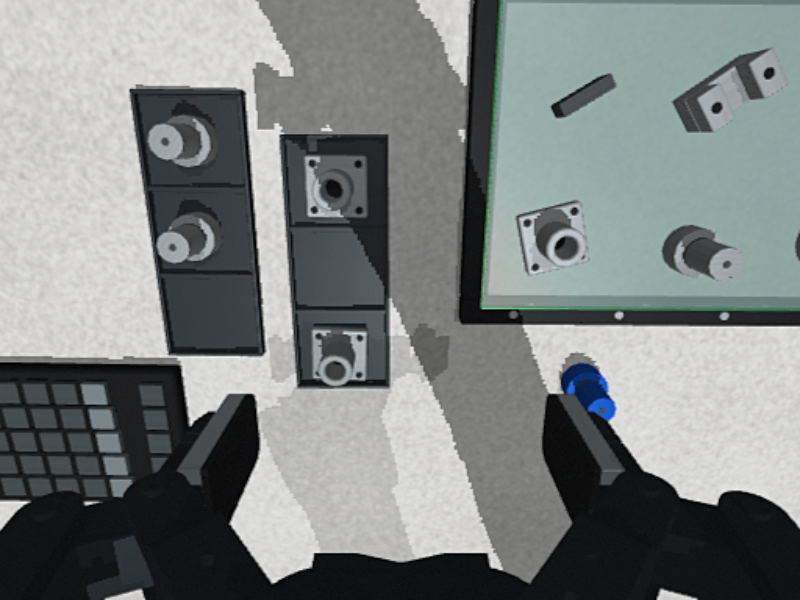

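w2: ring rim centre (552,244), pin top (404,263), flange hub (257,244), block holes (380,106) and (426,71), setting ring (560,75), gauge (262,93). w3: tray_pin corners (131,90),(244,90),(264,353),(170,355), tray_flange corners (281,135),(388,135),(389,386),(298,387); hub (566,246), pin top (726,264), block holes (716,108),(769,73).

```bash
python3 - <<'E'
from h import *
import pickle
W={i:pickle.load(open(f"w{i}.pkl","rb")) for i in(1,2,3)}
a=lambda p:np.array(p)*.64
def t(n,i,p,j,q): 
    X=tri(W[i],a(p),W[j],a(q)); print(n,X.round(4)); return X
t("ring",1,(118,230),2,(552,244)); t("flange",2,(257,244),3,(566,246)); t("pin",2,(404,263),3,(726,264))
b1=t("hole1",2,(380,106),3,(716,108)); b2=t("hole2",2,(426,71),3,(769,73)); print("block",(b1+b2)/2,"dir deg",np.degrees(np.arctan2(*(b2-b1)[1::-1])))
t("setring",1,(103,60),2,(560,75))
for z in(.033,):
  p=[plane(W[3],a(q),z)[:2] for q in((517,216),(579,202),(588,261),(527,275))]
  p=np.array(p);print("fl plate ctr",p.mean(0),[np.degrees(np.arctan2(*(p[(i+1)%4]-p[i])[::-1])).round(1) for i in range(4)],np.linalg.norm(p[1]-p[0]))
print("tray heights"); t("fR",2,(103,130),3,(388,135));t("fR2",2,(146,383),3,(389,386));t("bL",1,(267,92),2,(680,100));t("bL2",1,(301,355),2,(653,362))
for n,i,q,dx in(("tring",1,[(421,104),(531,101),(517,363),(425,364)],.065),("tblock",1,[(267,92),(377,86),(393,351),(301,355)],0),("tflange",3,[(281,135),(388,135),(389,386),(298,387)],0),("tpin",3,[(131,90),(244,90),(264,353),(170,355)],-.065)):
  P=np.array([plane(W[i],a(p),.01)[:2] for p in q]); d=(P[0]+P[1]-P[2]-P[3])/2; L=np.linalg.norm(d); u=d/L
  print(n,P.mean(0).round(4),"len",L.round(3),"yaw",np.degrees(np.arctan2(u[1],u[0])).round(1),"target",(P.mean(0)+dx*u).round(4))
E
```

```text
ring [ 0.5121 -0.1055  0.0486]
flange [0.5124 0.0891 0.0536]
pin [ 0.5042 -0.007   0.0704]
hole1 [0.5968 0.0076 0.0538]
hole2 [ 0.616  -0.0197  0.054 ]
block [ 0.60642156 -0.00604629  0.0538604 ] dir deg -54.8342384412901
setring [ 0.6164 -0.1053  0.0321]
fl plate ctr [0.51262033 0.0917869 ] [np.float64(-77.1), np.float64(-165.1), np.float64(103.6), np.float64(13.7)] 0.04243990785213459
tray heights
fR [0.5825 0.2063 0.0011]
fR2 [0.3835 0.207  0.0028]
bL [ 0.6021 -0.1989  0.0028]
bL2 [ 0.4036 -0.2115  0.0046]
tring [ 0.4964 -0.3458] len 0.196 yaw 1.9 target [ 0.5613 -0.3437]
tblock [ 0.5047 -0.2437] len 0.195 yaw 3.4 target [ 0.5047 -0.2437]
tflange [0.4837 0.2437] len 0.195 yaw -0.3 target [0.4837 0.2437]
tpin [0.5127 0.3428] len 0.195 yaw -0.8 target [0.4478 0.3437]
```

Emit:
{"op": "send_rows", "data": {"series": [[[1.5,13,14],0,-0.4],[[1.5,13,14],0,-0.4],[[1.5,13,14],0,-0.4],[[1.5,13,14],0,-0.4],[[1.5,13,14],0,-0.4],[[1.5,13,14],0,-0.4],[[1.5,13,14],0,-0.4],[[1.5,13,14],0,-0.4],[[0,0,0],-0.118,-0.4],[[0,0,0],-0.118,-0.4],[[0,0,0],0,-0.4],[[0,0,0],0,-0.4]], "newtons": 40}}

```text
t: 4.43
tcp_pos: [0.5131, 0.0926, 0.2928]
tool_rot: [0.993, 0.114, -0.0, 0.001]
force: [0.3, 0.2, -0.3]
opening: 0.0596
finger_force: 0.0
```

```bash
python3 - <<'E'
from h import *
import pickle
c=ctrl.capture("wrist"); pickle.dump(c,open("w4.pkl","wb")); cv2.imwrite("pics/w4.png",c["pixels"])
s=ctrl.read_state(); print(s["t"],s["tcp_pos"],s["tool_rot"],s["opening"])
E
```

```text
4.4833 [0.51306464 0.09332378 0.29286527] [9.93403485e-01 1.14670514e-01 6.02792824e-05 4.31642502e-04] 0.060048476689245886
```

View pics/w4.png

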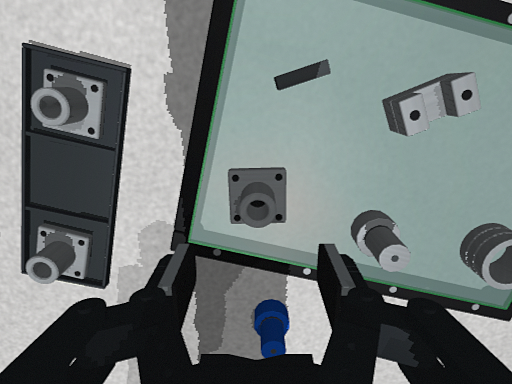

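The flange sits square to the tool; the hub at (258,207) is centred between the fingers (tips near 178 and 333). Go down and grip.

Emit:
{"op": "send_rows", "data": {"series": [[[0,0,20],0,-0.4],[[0,0,20],0,-0.4],[[0,0,20],0,-0.4],[[0,0,15],0,-0.4],[[0,0,8],0,-0.4],[[0,0,0],0,-0.4],[[0,0,0],0,0.2],[[0,0,0],0,0.5],[[0,0,0],0,1],[[0,0,0],0,1],[[0,0,0],0,1],[[0,0,0],0,1]]}}

```text
t: 5.48
tcp_pos: [0.5134, 0.0949, 0.2109]
tool_rot: [0.993, 0.117, 0.001, 0.0]
force: [0.0, -0.5, 6.1]
opening: 0.0242
finger_force: 39.1
```

Emit:
{"op": "send_rows", "data": {"series": [[[0,0,-8],0,1],[[0,0,-16],0,1],[[0,0,-16],0,1],[[0,0,-16],0.118,1],[[0,0,-4],0.118,1],[[-5,-25,0],0,1],[[-5,-25,0],0,1],[[-5,-25,0],0,1],[[-5,-25,0],0,1],[[-5,-25,0],0,1],[[-4,-25,0],0,1],[[0,0,0],0,1]]}}

```text
t: 6.48
tcp_pos: [0.4821, 0.2521, 0.2702]
tool_rot: [1.0, 0.004, 0.0, -0.003]
force: [-0.2, 1.9, -1.9]
opening: 0.0247
finger_force: 39.7
```

Emit:
{"op": "send_rows", "data": {"series": [[[0,0,0],0,1],[[0,0,0],0,1]]}}

```text
t: 6.65
tcp_pos: [0.4838, 0.2446, 0.2699]
tool_rot: [1.0, -0.0, -0.0, 0.0]
force: [-0.8, -0.2, -3.0]
opening: 0.0246
finger_force: 39.7
```

```bash
python3 - <<'E'
from h import *
import pickle
c=ctrl.capture("wrist"); pickle.dump(c,open("w5.pkl","wb")); cv2.imwrite("pics/w5.png",c["pixels"])
s=ctrl.read_state(); print(s["t"],s["tcp_pos"],s["tool_rot"],s["opening"],s["force"])
E
```

```text
6.7 [0.48403237 0.24385556 0.2698766 ] [ 9.99999428e-01 -8.68085457e-04 -9.96260833e-05  6.17151860e-04] 0.02467461666669422 [ 0.06624914 -0.58913986 -1.95296106]
```

View pics/w5.png

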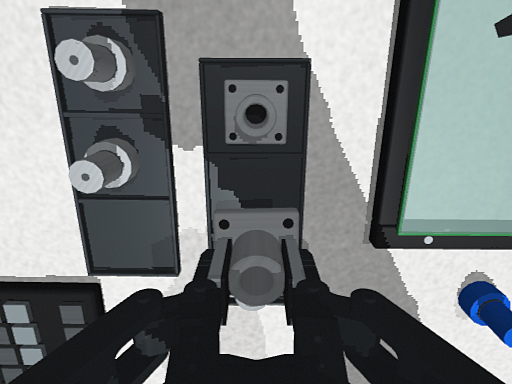

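The flange is held upright and square, above the free middle compartment (far bush at (256,110)). Lower it slowly.

Emit:
{"op": "send_rows", "data": {"series": [[[0,0,15],0,1],[[0,-1,20],0,1],[[0,0,20],0,1],[[0,0,12],0,1],[[0,0,8],0,1],[[0,0,0],0,1],[[0,0,2],0,1],[[0,0,2],0,1],[[0,0,0],0,1],[[0,0,0],0,1]]}}

```text
t: 7.53
tcp_pos: [0.4842, 0.2462, 0.1913]
tool_rot: [1.0, -0.0, 0.001, -0.0]
force: [0.4, 0.1, -2.3]
opening: 0.0245
finger_force: 39.7
```

Emit:
{"op": "send_rows", "data": {"series": [[[0,0,1],0,1],[[0,0,0.7],0,1],[[0,0,0],0,1]]}}

```text
t: 7.78
tcp_pos: [0.4841, 0.2463, 0.1899]
tool_rot: [1.0, -0.0, 0.001, -0.0]
force: [-0.9, -0.4, 5.2]
opening: 0.0247
finger_force: 40.5
```

Emit:
{"op": "send_rows", "data": {"series": [[[0,0,0],0,0.2],[[0,0,0],0,0],[[0,0,0],0,-0.1],[[0,0,0],0,-0.1],[[0,0,-10],0,-0.1],[[0,0,-25],0,-0.1],[[0,0,-35],0,-0.1],[[0,0,-30],0,-0.1],[[2,30,0],0,-0.4],[[2,32,0],0,-0.4],[[3,32,0],0,-0.4],[[3,32,0],0,-0.4]]}}

```text
t: 8.78
tcp_pos: [0.4938, 0.119, 0.29]
tool_rot: [1.0, 0.0, 0.001, -0.0]
force: [1.8, 0.1, -1.1]
opening: 0.06
finger_force: 0.0
```

Emit:
{"op": "send_rows", "data": {"series": [[[3,32,0],0,-0.4],[[3,32,0],0,-0.4],[[3,32,0],0,-0.4],[[2,29,0],0,-0.4],[[0,0,0],0,-0.4],[[0,0,0],0,-0.4],[[0,0,0],0,-0.4]]}}

```text
t: 9.37
tcp_pos: [0.5049, -0.0044, 0.2894]
tool_rot: [1.0, -0.0, 0.0, -0.0]
force: [-0.7, -0.1, 0.1]
opening: 0.0598
finger_force: 0.0
```

```bash
python3 - <<'E'
from h import *
import pickle
c=ctrl.capture("wrist"); pickle.dump(c,open("w6.pkl","wb")); cv2.imwrite("pics/w6.png",c["pixels"])
s=ctrl.read_state(); print(s["t"],s["tcp_pos"],s["tool_rot"],s["opening"],s["force"])
E
```

```text
9.4167 [ 0.50489099 -0.00366714  0.2893534 ] [ 9.99999583e-01  7.43400467e-04  2.32780068e-04 -4.76551989e-04] 0.05970286698231336 [-0.11102014  0.43002847  0.36171401]
```

View pics/w6.png

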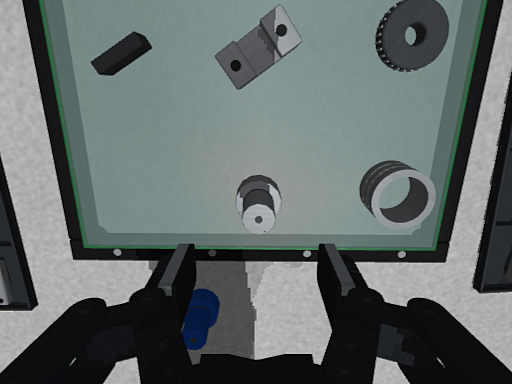

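Pin top is centred at (258,219) between the fingers (178 and 333). Descend and grip the upper part.

Emit:
{"op": "send_rows", "data": {"series": [[[0,1,18],0,-0.4],[[0,0,18],0,-0.4],[[0,0,18],0,-0.4],[[0,0,12],0,-0.4],[[0,0,5],0,-0.4],[[0,0,0],0,-0.2],[[0,0,0],0,0.1],[[0,0,0],0,0.4],[[0,0,0],0,1],[[0,0,0],0,1],[[0,0,0],0,1],[[0,0,0],0,1]]}}

```text
t: 10.42
tcp_pos: [0.5052, -0.0057, 0.2189]
tool_rot: [1.0, 0.0, 0.001, -0.0]
force: [-0.2, 0.6, 6.1]
opening: 0.0209
finger_force: 39.2
```

```bash
python3 - <<'E'
from h import *
import pickle
c=pickle.load(open("w6.pkl","rb"))
for n,p,z in(("pin",(258,219),.072),("ring",(398,195),.052),("b1",(236,65),.054),("b2",(281,30),.054)):print(n,plane(c,p,z).round(4))
E
```

```text
pin [ 0.5049 -0.006   0.072 ]
ring [ 0.5141 -0.1021  0.052 ]
b1 [0.597  0.0072 0.054 ]
b2 [ 0.6159 -0.0193  0.054 ]
```

Emit:
{"op": "send_rows", "data": {"series": [[[0,0,-8],0,1],[[0,0,-16],0,1],[[0,0,-20],0,1],[[0,0,-16],0,1],[[-5,-25,0],0,1],[[-5,-30,0],0,1],[[-5,-30,0],0,1],[[-5,-30,0],0,1],[[-5,-30,0],0,1],[[-5,-30,0],0,1],[[-5,-30,0],0,1],[[-5,-30,0],0,1]]}}

```text
t: 11.42
tcp_pos: [0.4643, 0.2303, 0.2784]
tool_rot: [1.0, -0.0, -0.0, 0.0]
force: [0.3, -0.8, -1.9]
opening: 0.0209
finger_force: 39.4
```

Emit:
{"op": "send_rows", "data": {"series": [[[-5,-30,0],0,1],[[-5,-30,0],0,1],[[-4,-30,0],0,1],[[-3,-24,0],0,1],[[0,0,0],0,1],[[0,0,0],0,1],[[0,0,0],0,1]]}}

```text
t: 12.0
tcp_pos: [0.4479, 0.3422, 0.2781]
tool_rot: [1.0, -0.0, -0.0, 0.001]
force: [-0.3, -0.2, -2.0]
opening: 0.0209
finger_force: 39.5
```

```bash
python3 - <<'E'
from h import *
import pickle
c=ctrl.capture("wrist"); pickle.dump(c,open("w7.pkl","wb")); cv2.imwrite("pics/w7.png",c["pixels"])
s=ctrl.read_state(); print(s["t"],s["tcp_pos"],s["tool_rot"],s["opening"],s["force"])
E
```

```text
12.05 [0.44821361 0.34156976 0.2780789 ] [ 9.99999132e-01 -9.54411950e-04 -1.36330188e-04  8.98107989e-04] 0.020388193537973078 [ 0.40638634 -1.01692619 -1.93110852]
```

View pics/w7.png

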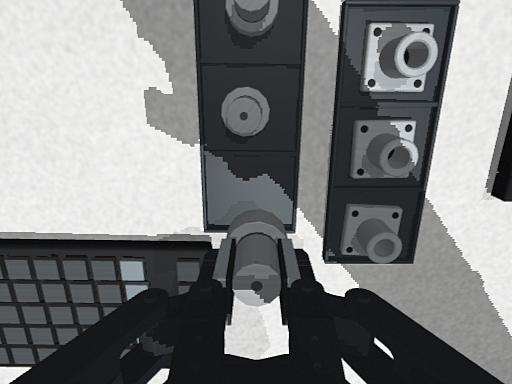

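The flange stands well in the middle compartment (387,150). The pin is held over its near compartment, whose centre is near column 251 — shift 3 mm left and lower.

Emit:
{"op": "send_rows", "data": {"series": [[[0,-3,15],0,1],[[0,0,20],0,1],[[0,0,20],0,1],[[0,0,12],0,1],[[0,0,8],0,1],[[0,0,0],0,1],[[0,0,2],0,1],[[0,0,2],0,1],[[0,0,1.2],0,1],[[0,0,0],0,1],[[0,0,0],0,1]]}}

```text
t: 12.97
tcp_pos: [0.4481, 0.3463, 0.1982]
tool_rot: [1.0, -0.0, 0.0, -0.0]
force: [-0.4, -0.3, -1.9]
opening: 0.0208
finger_force: 39.5
```

Emit:
{"op": "send_rows", "data": {"series": [[[0,0,0.8],0,1],[[0,0,0],0,1]]}}

```text
t: 13.13
tcp_pos: [0.4481, 0.3463, 0.198]
tool_rot: [1.0, -0.0, 0.0, -0.0]
force: [-1.2, -0.9, 4.8]
opening: 0.0206
finger_force: 40.3
```

Emit:
{"op": "send_rows", "data": {"series": [[[0,0,0],0,0.3],[[0,0,0],0,0.05],[[0,0,0],0,0.05],[[0,0,0],0,0.05],[[0,0,-10],0,0.05],[[0,0,-25],0,0.05],[[0,0,-35],0,0.05],[[0,0,-20],0,0.05],[[10,22,0],0,-0.5],[[13,30,0],0,-1],[[13,30,0],0,-1],[[13,30,0],0,-1]]}}

```text
t: 14.13
tcp_pos: [0.4973, 0.2331, 0.2879]
tool_rot: [1.0, 0.0, 0.001, -0.0]
force: [-0.4, -0.0, -0.2]
opening: 0.0849
finger_force: 0.0
```

Emit:
{"op": "send_rows", "data": {"series": [[[14,30,0],0,-1],[[14,30,0],0,-1],[[14,30,0],0,-1],[[14,30,0],0,-1],[[14,30,0],0,-1],[[14,30,0],0,-1],[[14,30,0],0,-1],[[11,29,0],0,-1],[[0,0,0],-0.124,-1],[[0,0,0],-0.124,-1],[[0,0,0],-0.124,-1],[[0,0,0],-0.124,-1]]}}

```text
t: 15.13
tcp_pos: [0.6058, -0.0054, 0.2877]
tool_rot: [0.969, 0.248, 0.0, 0.0]
force: [0.2, 0.2, 0.5]
opening: 0.0855
finger_force: 0.0
```

Emit:
{"op": "send_rows", "data": {"series": [[[0,0,0],-0.124,-1],[[0,0,0],0,-1],[[0,0,0],0,-1],[[0,0,0],0,-1]]}}

```text
t: 15.47
tcp_pos: [0.6059, -0.005, 0.2873]
tool_rot: [0.953, 0.303, 0.0, 0.0]
force: [-0.1, 0.0, 0.2]
opening: 0.0855
finger_force: 0.0
```

```bash
python3 - <<'E'
from h import *
import pickle
c=ctrl.capture("wrist"); pickle.dump(c,open("w8.pkl","wb")); cv2.imwrite("pics/w8.png",c["pixels"])
s=ctrl.read_state(); print(s["t"],s["tcp_pos"],s["tool_rot"],s["opening"],s["force"])
E
```

```text
15.5167 [ 0.60584633 -0.00488888  0.28722515] [ 9.52730608e-01  3.03816295e-01 -7.38659816e-06  2.19585953e-04] 0.08507880471369461 [-0.58060266 -0.25879605  0.33204213]
```

View pics/w8.png

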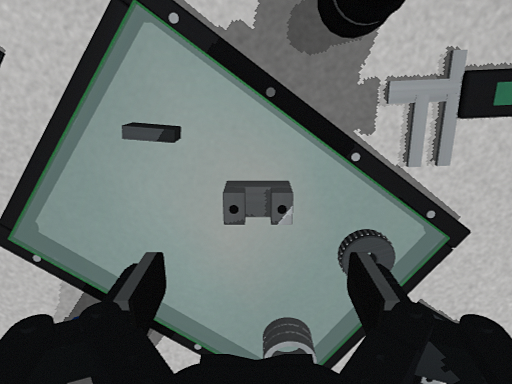

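Block square to the tool, holes at (234,209) and (281,209), centred between the fingers; the setting ring (365,255) is clear. Descend and grip lengthwise.

Emit:
{"op": "send_rows", "data": {"series": [[[0,0,18],0,-0.65],[[0,0,20],0,-0.65],[[0,0,20],0,-0.65],[[0,0,14],0,-0.65],[[0,0,8],0,-0.65],[[0,0,0],0,-0.65],[[0,0,0],0,-0.4],[[0,0,0],0,-0.2],[[0,0,0],0,0.5],[[0,0,0],0,0.5],[[0,0,0],0,0.5],[[0,0,0],0,0.5]]}}

```text
t: 16.52
tcp_pos: [0.6065, -0.0049, 0.2083]
tool_rot: [0.952, 0.305, 0.001, 0.0]
force: [-1.0, -0.6, 7.2]
opening: 0.047
finger_force: 43.2
```

Emit:
{"op": "send_rows", "data": {"series": [[[0,0,-8],0,0.5],[[0,0,-16],0,0.5],[[0,0,-20],0,0.5],[[0,0,-18],0,0.5],[[0,0,0],0.124,0.5],[[0,0,0],0.124,0.5],[[0,0,0],0.124,0.5],[[0,0,0],0.124,0.5],[[0,0,0],0.124,0.5],[[-10,23,0],0,0.5],[[-10,24,0],0,0.5],[[-10,24,0],0,0.5]]}}

```text
t: 17.52
tcp_pos: [0.5753, -0.0759, 0.2691]
tool_rot: [1.0, 0.001, -0.0, -0.0]
force: [-0.3, -2.0, -2.5]
opening: 0.0468
finger_force: 42.3
```

Emit:
{"op": "send_rows", "data": {"series": [[[-10,24,0],0,0.5],[[-10,24,0],0,0.5],[[-10,24,0],0,0.5],[[-10,24,0],0,0.5],[[-10,24,0],0,0.5],[[-11,24,0],0,0.5],[[-11,21,0],0,0.5],[[0,0,0],0,0.5],[[0,0,0],0,0.5],[[0,0,0],0,0.5]]}}

```text
t: 18.35
tcp_pos: [0.504, -0.2403, 0.2692]
tool_rot: [1.0, 0.0, 0.0, -0.0]
force: [-0.4, 0.0, -2.6]
opening: 0.0471
finger_force: 42.4
```

```bash
python3 - <<'E'
from h import *
import pickle
c=ctrl.capture("wrist"); pickle.dump(c,open("w9.pkl","wb")); cv2.imwrite("pics/w9.png",c["pixels"])
s=ctrl.read_state(); print(s["t"],s["tcp_pos"],s["tool_rot"],s["opening"],s["force"])
E
```

```text
18.4 [ 0.50438522 -0.23967928  0.26913806] [ 9.99999527e-01  7.09974992e-04  3.29975119e-04 -5.76440830e-04] 0.04698853678233255 [ 0.74243574  0.06000198 -2.00781064]
```

View pics/w9.png

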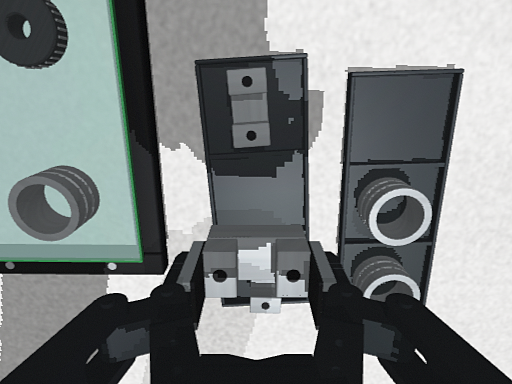

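The block is held level over the empty middle compartment (columns 212–306, centre 259). Lower it.

Emit:
{"op": "send_rows", "data": {"series": [[[0,1,15],0,0.5],[[0,0,20],0,0.5],[[0,0,20],0,0.5],[[0,0,12],0,0.5],[[0,0,8],0,0.5],[[0,0,0],0,0.5],[[0,0,3],0,0.5],[[0,0,2],0,0.5],[[0,0,1.5],0,0.5],[[0,0,0],0,0.5],[[0,0,0],0,0.5]]}}

```text
t: 19.32
tcp_pos: [0.504, -0.242, 0.1879]
tool_rot: [1.0, -0.0, 0.0, 0.0]
force: [0.4, 0.1, -1.8]
opening: 0.0476
finger_force: 42.4
```

Emit:
{"op": "send_rows", "data": {"series": [[[0,0,0.8],0,0.5],[[0,0,0],0,0.5]]}}

```text
t: 19.48
tcp_pos: [0.504, -0.242, 0.1873]
tool_rot: [1.0, -0.0, 0.0, 0.0]
force: [-0.9, 0.8, 2.2]
opening: 0.0474
finger_force: 42.9
```

Emit:
{"op": "send_rows", "data": {"series": [[[0,0,0],0,-0.25],[[0,0,0],0,-0.4],[[0,0,0],0,-0.5],[[0,0,0],0,-0.5],[[0,0,-8],0,-0.5],[[0,0,-25],0,-0.5],[[0,0,-35],0,-0.5],[[0,0,-22],0,-0.5],[[1,-20,0],0,-0.9],[[2,-28,0],0,-0.9],[[2,-30,0],0,-0.9],[[2,-30,0],0,-0.9]]}}

```text
t: 20.48
tcp_pos: [0.5108, -0.1331, 0.2775]
tool_rot: [1.0, -0.001, 0.001, 0.0]
force: [0.1, -0.1, -1.0]
opening: 0.0812
finger_force: 0.0
```

Emit:
{"op": "send_rows", "data": {"series": [[[1,-30,0],0,-0.9],[[0,0,0],0,-0.9],[[0,0,0],0,-0.9],[[0,0,0],0,-0.9]]}}

```text
t: 20.82
tcp_pos: [0.5118, -0.1044, 0.2771]
tool_rot: [1.0, -0.0, 0.0, 0.0]
force: [0.6, -0.6, -0.2]
opening: 0.0812
finger_force: 0.0
```

```bash
python3 - <<'E'
from h import *
import pickle
c=ctrl.capture("wrist"); pickle.dump(c,open("w10.pkl","wb")); cv2.imwrite("pics/w10.png",c["pixels"])
s=ctrl.read_state(); print(s["t"],s["tcp_pos"],s["tool_rot"],s["opening"],s["force"])
E
```

```text
20.8667 [ 0.51174876 -0.10514722  0.27702998] [ 9.99999370e-01 -9.21176256e-04  1.35961486e-04  6.27232984e-04] 0.08109526474285875 [-0.397282   -0.17418446  0.32883409]
```

View pics/w10.png

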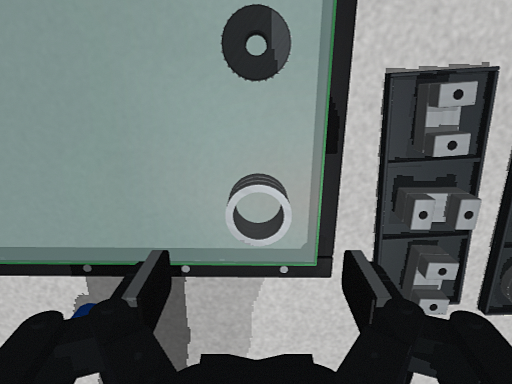

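The block stands in its compartment (442,210). The ring (259,214) is centred between the fingers; descend and grip.

Emit:
{"op": "send_rows", "data": {"series": [[[1,1.5,16],0,-0.7],[[0,0,18],0,-0.7],[[0,0,18],0,-0.7],[[0,0,12],0,-0.7],[[0,0,6],0,-0.7],[[0,0,0],0,-0.6],[[0,0,0],0,-0.3],[[0,0,0],0,-0.1],[[0,0,0],0,0.5],[[0,0,0],0,0.5],[[0,0,0],0,0.5],[[0,0,0],0,0.5]]}}

```text
t: 21.87
tcp_pos: [0.5131, -0.1058, 0.2079]
tool_rot: [1.0, -0.0, 0.001, 0.0]
force: [-0.6, -0.2, 7.5]
opening: 0.0422
finger_force: 40.6
```

Emit:
{"op": "send_rows", "data": {"series": [[[0,0,-8],0,0.5],[[0,0,-16],0,0.5],[[0,0,-20],0,0.5],[[0,0,-18],0,0.5],[[4,20,0],0,0.5],[[5,25,0],0,0.5],[[5,25,0],0,0.5],[[5,25,0],0,0.5],[[5,25,0],0,0.5],[[5,25,0],0,0.5],[[5,25,0],0,0.5],[[5,25,0],0,0.5]]}}

```text
t: 22.87
tcp_pos: [0.5517, -0.3016, 0.2693]
tool_rot: [1.0, -0.0, -0.0, -0.0]
force: [0.4, 0.2, -1.4]
opening: 0.0425
finger_force: 41.0
```

Emit:
{"op": "send_rows", "data": {"series": [[[5,25,0],0,0.5],[[4,17,0],0,0.5],[[0,0,0],0,0.5],[[0,0,0],0,0.5],[[0,0,0],0,0.5]]}}

```text
t: 23.28
tcp_pos: [0.5607, -0.3412, 0.2688]
tool_rot: [1.0, 0.0, -0.0, -0.001]
force: [-0.2, 0.7, -1.4]
opening: 0.0423
finger_force: 41.0
```

```bash
python3 - <<'E'
from h import *
import pickle
c=ctrl.capture("wrist"); pickle.dump(c,open("w11.pkl","wb")); cv2.imwrite("pics/w11.png",c["pixels"])
s=ctrl.read_state(); print(s["t"],s["tcp_pos"],s["tool_rot"],s["opening"],s["force"])
E
```

```text
23.3333 [ 0.56091642 -0.34070862  0.26882293] [ 9.99999301e-01  7.95177824e-04 -2.09550379e-04 -8.49666921e-04] 0.04255531631438748 [-0.38078711 -0.73627061 -0.8152311 ]
```

View pics/w11.png

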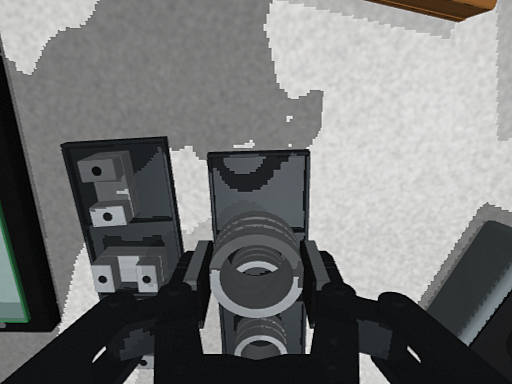

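Ring held level; the far compartment spans columns 208–309, centre 259. Lower it.

Emit:
{"op": "send_rows", "data": {"series": [[[0,1,15],0,0.5],[[0,0,20],0,0.5],[[0,0,20],0,0.5],[[0,0,12],0,0.5],[[0,0,8],0,0.5],[[0,0,0],0,0.5],[[0,0,3],0,0.5],[[0,0,2],0,0.5],[[0,0,1.4],0,0.5],[[0,0,0],0,0.5],[[0,0,0],0,0.5]]}}

```text
t: 24.25
tcp_pos: [0.561, -0.3435, 0.1878]
tool_rot: [1.0, -0.0, 0.0, 0.0]
force: [0.3, -0.5, -0.6]
opening: 0.0425
finger_force: 41.0
```

Emit:
{"op": "send_rows", "data": {"series": [[[0,0,0.8],0,0.5],[[0,0,0],0,0.5]]}}

```text
t: 24.42
tcp_pos: [0.561, -0.3436, 0.187]
tool_rot: [1.0, -0.0, 0.0, 0.0]
force: [-0.5, 0.5, 0.7]
opening: 0.0423
finger_force: 41.1
```

Just touching; a hair more, then release and retreat.

Emit:
{"op": "send_rows", "data": {"series": [[[0,0,0.4],0,0.5],[[0,0,0],0,-0.15],[[0,0,0],0,-0.3],[[0,0,0],0,-0.4],[[0,0,0],0,-0.4],[[0,0,-8],0,-0.4],[[0,0,-25],0,-0.4],[[0,0,-40],0,-0.4],[[0,0,-40],0,-0.4],[[0,0,-40],0,-0.4],[[0,0,-30],0,-0.4],[[0,0,0],0,-0.4]]}}

```text
t: 25.42
tcp_pos: [0.5627, -0.3444, 0.3774]
tool_rot: [1.0, -0.0, 0.006, 0.003]
force: [0.3, -0.2, 0.7]
opening: 0.0596
finger_force: 0.0
```

Emit:
{"op": "send_rows", "data": {"series": [[[-20,25,0],0,-0.4],[[-20,25,0],0,-0.4],[[-20,25,0],0,-0.4],[[-20,25,0],0,-0.4],[[-20,25,0],0,-0.4],[[-20,25,0],0,-0.4],[[0,0,0],0,-0.4],[[0,0,0],0,-0.4]]}}

```text
t: 26.08
tcp_pos: [0.4382, -0.4957, 0.3692]
tool_rot: [1.0, -0.003, -0.001, 0.001]
force: [0.5, -0.1, -0.4]
opening: 0.0597
finger_force: 0.0
```

```bash
python3 - <<'E'
from h import *
c=ctrl.capture("top"); cv2.imwrite("pics/topend.png",cv2.resize(c["pixels"][130:260,90:440],(800,297),interpolation=cv2.INTER_CUBIC))
c=ctrl.capture("scene"); cv2.imwrite("pics/scend.png",cv2.resize(c["pixels"][130:280,60:440],(800,316),interpolation=cv2.INTER_CUBIC))
a=cv2.imread("pics/topend.png");b=cv2.imread("pics/scend.png");cv2.imwrite("pics/end.png",cv2.resize(np.vstack([a,b]),(780,598)))
print(ctrl.read_state()["tcp_pos"],ctrl.read_state()["t"])
E
```

```text
[ 0.44141965 -0.49255147  0.36920387] 26.1833
```

View pics/end.png

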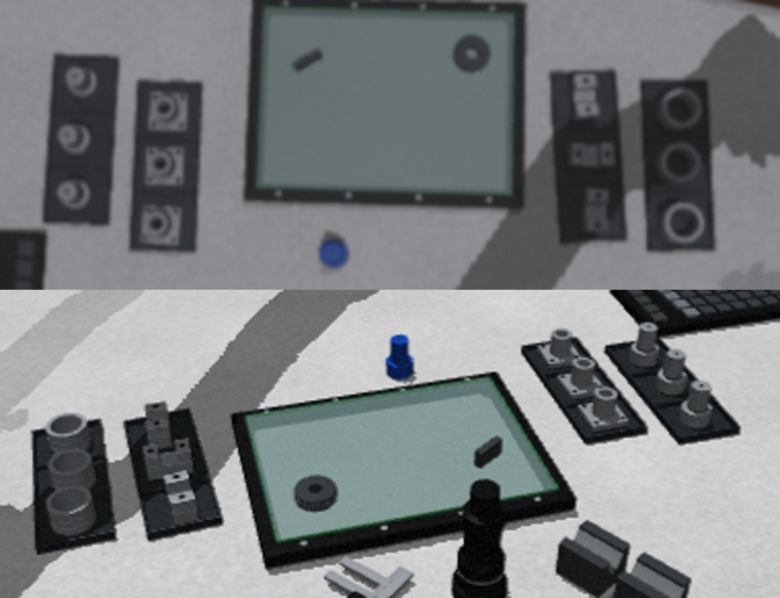

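All four workpieces stand upright in their compartments (top view: pin 72,192, flange 163,165, block 592,155, ring 680,107). The gauges (307,60 and 471,53) are unmoved.

```bash
python3 -c "
from plant import ctrl
print(ctrl.close_job())"
```

```text
the job is handed in; nothing more can be done
None
```

All four workpieces are back upright in their trays' empty compartments, the gauges look unmoved in the last pictures, and the job was handed in at about 26 s of robot time; no verdict came back.

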